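# Post a used test cassette into the slotted waste bin

## Task

The rapid test on the bench has been read: throw the white cassette away in the yellow bin with the red lid. Slide the bin's yellow shutter open, turn the cassette end-on and post it through the narrow slot so that it drops right inside, then slide the shutter fully closed again. Leave the dropper bottle, the sample cup and the timer where they stand.

Things in the scene. Friction and masses are not known exactly. Their poses are not given: they have to be found in the camera images.
- waste_bin: Bench-top clinical waste bin, fixed in a grey foot tray: yellow tapered hollow tub, red wedge lid; 155 (x) x 151 (y) x 194 mm high, thin carry handle to 201 mm at the back. Origin: centre of its underside on the bench; z up, front -x (roughly toward the robot). Inside about 120 x 116 mm, floor 6 mm above the bench; the slot in the lid is the only way in.
- lid_front (a point): Middle of the front edge of the lid's sloping panel, at (-76, 0, 125) mm in the bin's frame; axes as the bin's. The panel is flat, 4 mm thick, and rises from here at 30 degrees to z = 194 mm at x = 44 mm, where the lid turns level; its outward normal is (-0.5, 0, 0.866) in the bin's frame.
- slot (a point): Centre of the slot's mouth on the panel's outer face, at (-20, -25, 157) mm in the bin's frame; axes as the bin's. The slot is 30 mm long along the bin's y, 11 mm wide up the slope, 4 mm deep. Two shutter rails run along y beside it, 5 mm high, their inner faces 10.7 mm up and down the slope from the slot's middle line.
- shutter (a joint): Yellow shutter plate (40 mm along y, 3 mm thick) that slides along the bin's +y between the rails: 0 = fully closed, covering the slot; 0.042 m = fully open, at its end stop; the slot is clear from 0.035. About 1.2 N of friction; stays where it is left.
- shutter_tab (a point): Point on the shutter's upright tab, in its middle, 15 mm off the panel along its normal; moves with the shutter; at joint 0 it is 15 mm to the bin's +y of the slot's centre. The tab is 10 mm thick along the bin's y, 16 mm wide up the slope and ends 21 mm off the panel, square to it: pinch it across y from above, or push it.
- test_cassette: White plastic rapid-test cassette, a flat bar 72 (x) x 22 (y) x 6 (z) mm with square sides, 12 g, lying face up on the bench. Origin: centre of its underside, x along its length, z out of its face with the result window. Either end may go in first.
- dropper_bottle: White dropper bottle with screw cap, 36 mm across, 78 mm high, loose, upright; origin at the centre of its underside. Bystander.
- sample_cup: Small clear sample cup, 44 mm across, 50 mm high, loose, upright; origin at the centre of its underside. Bystander.
- timer: White bench timer, 50 x 46 x 11 mm, lying loose on the bench; origin at the centre of its underside. Bystander.
Things that resemble listed ones, but are neither listed nor needed, are in the scene too. Leave any blue, green or turquoise look-alike of the test_cassette alone.

How it is judged:
By the outcome, as a careful person would: the job done as asked, in the order asked, and still so for the second after the job is handed in, with the robot touching nothing.
It also fails if it takes over 61 s, if anything falls off the work surface, if the arm or the gripper's body presses on something with over 40 N, if the wrist force passes 120 N, or if a joint passes its speed limit or range.

## Robot

A 7-joint arm with a two-finger parallel gripper is mounted at the origin on a cart in front of the work surface, level with it; the furniture and walls round the work are solid. World frame = base frame: x ahead of the robot, y to its left, z up, the work surface at z = 0. Lengths are in m, angles in rad, forces in N, time in s.
With the tool pointing down it reaches from about 0.4 to 0.875 m from the base axis. Payload 19.3 kg.
Tool frame: the origin (TCP) lies on the centre line of the jaws, within the pads' length; the fingertips stand 14 mm ahead of it and the grasp point (between the pads) lies 5 mm behind it (bot.tip_extent is the distance from the TCP to the fingertips, in m); z points along the fingers, y is the line along which they close (so a half turn about z gives the same grasp; the last joint's range is limited). The gripper opens to 85 mm and grips with 20 to 120 N. Pads are 22 mm wide; open, the fingers measure 114 mm over their backs; the gripper's body (76 mm by 85 mm) begins 54 mm behind the grasp point. The pads swing forward as they close: fully open they stand 13 mm farther back than shut.
Start: joints at [-0.07, 0.521, -0.036, 1.599, 0.021, 1.021, -0.113], TCP at [0.625, -0, 0.245] pointing down, gripper open.
Joint ranges: [-2.91, 2.91], [-0.3, 2.13], [-1.5, 1.42], [0.17, 2.43], [-1.26, 4.41], [0.16, 1.93], [-2.52, 2.52]. Speed limits (rad/s): [1.89, 1.89, 2.39, 2.39, 3.01, 3.01, 3.01].

## Interface

Orientations are given as [roll, pitch, yaw] about the fixed x, y, z axes, in that order (R = Rz(yaw) Ry(pitch) Rx(roll)).
In Python, from workcell import monitor, grab_frame, camera_model, bot gives the robot as it stands.
- The arm moves only by the tool move_arm, never from a script. Its argument "moves" is a list of rows, each a list of 4 numbers: the shift along the world's x, y, z in mm, then the turn about the world's z in rad. A call has 1 to 12 rows; each row is the pose to reach, as a shift and turn from the pose commanded when the call began; what a row does not reach only later rows make up. A row lasts 1/8 s, in which the tool goes at most 62.5 mm and 10.7 degrees, less where a joint would pass 70% of its speed; a pose out of reach is approached as far as the arm can. A call with a gripper value outside its range is refused whole. "gripper" is the opening, from 0 (shut) to 1 (fully open), set as the call begins (left out, the last holds). The fingers move at their own pace and stop on an object; "newtons" is the grip in N (left out, the last holds). Time passes only in rows, so rows that repeat a pose let the fingers close. It gives the time, the measured TCP pose, the force, the opening and the grip force at its end, in the units of the state.
- monitor.observe(): the state, without advancing time (a new reading comes with each control period).
- grab_frame(name): name is "scene" or "side" or "wrist"; returns the picture (420x560x3 uint8, blue, green, red); there is no depth.
- camera_model(name): a dict with "vfov" (degrees; the focal length in pixels is half the picture's height over the tangent of half this angle, whatever the lens; pixels are square), "cx", "cy" (the principal point, pixels), "R" (3x3) and "t" (3): a world point X has camera coordinates R X + t; the wrist camera has in their place "T_tool_cam" (4x4, takes a point from camera to tool coordinates, whose origin is the TCP and whose axes are the flange's). Camera axes: x right, y down, z forward; pixel columns grow to the right and rows downward; lengths in m; the calibration is good to about 2 mm. A picture is of the moment at which its call begins: read the wrist's pose just before it. camera_model takes no time and is no camera call.
- bot.job_done(): hands the job in; it is judged then, once.
The state is a dict: "clock": time; "qpos": joint angles; "qd": joint speeds; "joint_efforts": joint torques, N m; "position": TCP position; "tool_rot": TCP orientation; "force": force on the tool from outside, world axes, zero at the start; "moment": the same for the moment, N m; "grip_width": finger opening in m; "finger_force": force on a finger pad.
Only numpy, scipy, OpenCV 4.12 (cv2) and the standard library are available. Lean on these libraries where they do the work, as an engineer would, in place of code of your own. Each camera call takes 0.05 s, during which the arm holds its last target. There are 200 camera calls.

## Working session

There is one attempt and no reset: what is moved stays moved. The work goes in short steps, Python scripts to look and compute and a tool call to move; the robot and the scene stay as the last step left them, time stands still between calls to the robot, and variables do not carry over. Pictures are saved under pics/ and viewed, at most 10 in all, crops included, and the job is handed in when it is done.

Besides the shell and the picture viewer there is one more tool, called after "Request:" by a JSON object that holds its "api" and its "payload". move_arm: Moves the arm, as the interface text tells. Its arguments: {"type":"object","properties":{"moves":{"type":"array","items":{"type":"array","items":{"type":"number"}}},"gripper":{"type":"number"},"newtons":{"type":"number"}},"required":["moves"]}

```bash
mkdir -p pics
cat > h.py <<'E'
import numpy as np, cv2
from workcell import monitor, grab_frame, camera_model, bot
from scipy.spatial.transform import Rotation as Ro
def cam(name, st=None):
    m=camera_model(name); f=210/np.tan(np.radians(m['vfov'])/2)
    if 'R' in m and name!='wrist': R=np.array(m['R']);t=np.array(m['t'])
    else:
        T=np.array(m['T_tool_cam']); o=np.array(st['tool_rot']); Rt=Ro.from_euler('xyz',o).as_matrix() if o.size==3 else (o if o.shape==(3,3) else None)
        Rc=Rt@T[:3,:3]; c=np.array(st['position'])+Rt@T[:3,3]; R=Rc.T; t=-R@c
    return R,t,f,m['cx'],m['cy']
def ray(c,u,v):
    R,t,f,cx,cy=c; d=R.T@np.array([(u-cx)/f,(v-cy)/f,1]); return -R.T@t,d/np.linalg.norm(d)
def onz(c,u,v,z):
    o,d=ray(c,u,v); return o+d*(z-o[2])/d[2]
def proj(c,X):
    R,t,f,cx,cy=c; p=R@np.array(X)+t; return np.array([cx+f*p[0]/p[2],cy+f*p[1]/p[2]])
def tri(rs):
    A=0;b=0
    for o,d in rs:
        P=np.eye(3)-np.outer(d,d);A=A+P;b=b+P@o
    X=np.linalg.solve(A,b); return X,[float(np.linalg.norm((np.eye(3)-np.outer(d,d))@(X-o))*1000) for o,d in rs]
E
python3 - <<'E'
from h import *
s=monitor.observe();print(s)
im={n:grab_frame(n) for n in("scene","side","wrist")}
for n in im: cv2.imwrite(f'pics/{n}0.png',im[n]); m=camera_model(n); print(n,m['vfov'],m['cx'],m['cy'], [k for k in m])
for n in("scene","side"): R,t,*_=cam(n); print(n,-R.T@t)
cv2.imwrite('pics/all0.png',cv2.resize(np.vstack([np.hstack([im['scene'],im['side']]),]),(800,300)))
E
```

```text
{'clock': 0.0, 'qpos': array([-0.07016764,  0.52199345, -0.0363528 ,  1.5999928 ,  0.0212255 ,
        1.02109308, -0.1128089 ]), 'qd': array([ 0.00017866,  0.0001764 , -0.00080804, -0.00014831,  0.00181323,
        0.00087863,  0.00037625]), 'joint_efforts': array([-4.24098413e-03, -9.27110124e+01,  1.97758444e+00, -3.69928443e+01,
        1.76317629e-02,  8.19846697e-03, -6.58496788e-05]), 'position': array([ 6.24687235e-01, -4.74632170e-05,  2.44743703e-01]), 'tool_rot': array([-3.14049531e+00,  8.72149048e-05,  1.57078023e+00]), 'force': array([ 0.87244296,  0.24218536, -0.43113153]), 'moment': array([ 0.00624693, -0.03746956, -0.01140832]), 'finger_force': 0.0, 'grip_width': 0.08548042470115622}
scene 49.14558160895486 280.7423998755493 210.43472952602852 ['vfov', 'cx', 'cy', 'R', 't']
side 51.521247145625566 281.29568267782344 209.15619580308993 ['vfov', 'cx', 'cy', 'R', 't']
wrist 61.06338431183422 281.2279223249709 213.86296391405156 ['vfov', 'cx', 'cy', 'T_tool_cam']
scene [ 0.04862046 -0.53208344  0.94610953]
side [ 0.08585378 -0.87046975  0.49258594]
```

View pics/scene0.png

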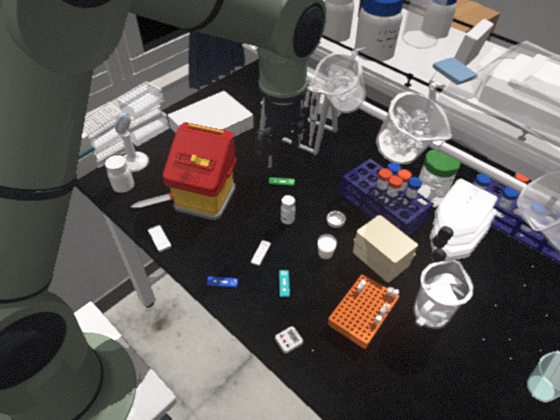

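View pics/side0.png

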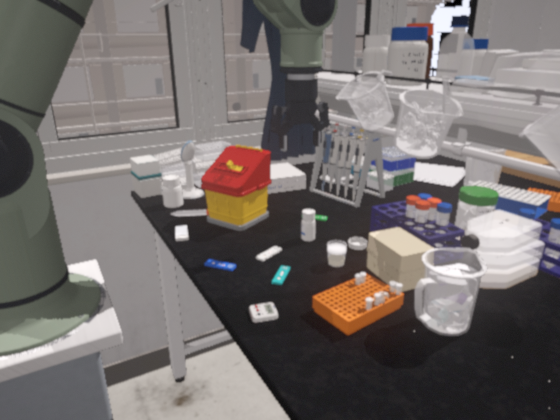

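View pics/wrist0.png

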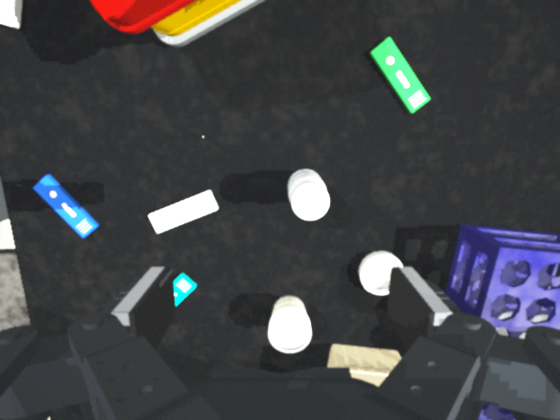

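Run:
```python
import cv2,numpy as np
from h import *
s=cv2.imread('pics/scene0.png');d=cv2.imread('pics/side0.png');w=cv2.imread('pics/wrist0.png')
c=lambda im,u,v,a,b: cv2.resize(im[max(v-b,0):v+b,u-a:u+a],(400,300),interpolation=cv2.INTER_CUBIC)
g=lambda im:(255*(im/255.)**2.5).astype(np.uint8)
cv2.imwrite('pics/crop1.png',np.vstack([np.hstack([g(c(s,159,237,20,15)),g(c(s,261,252,20,15))]),np.hstack([c(s,202,165,64,48),g(c(w,184,211,48,36))])]))
for n,im in(('scene',s),('side',d)):
    k=cam(n); h=cv2.cvtColor(im,cv2.COLOR_BGR2HSV)
    m=cv2.inRange(h,(0,0,150),(179,60,255)); 
    nn,l,st,ce=cv2.connectedComponentsWithStats(m)
    for i in range(1,nn):
        if 40<st[i,4]<900:
            p=onz(k,*ce[i],.005)
            if .3<p[0]<.95 and -.5<p[1]<.6:
                r=cv2.minAreaRect(np.argwhere(l==i)[:,::-1].astype(np.float32)); b=np.array([onz(k,*q,.006)[:2] for q in cv2.boxPoints(r)])
                print(n,ce[i].round(1),st[i,4],p.round(3),[np.linalg.norm(b[j]-b[j-1]).round(3) for j in(0,1)])
print(bot.tip_extent)
```

```text
scene [151.7 200.8] 184 [0.436 0.309 0.005] [np.float64(0.019), np.float64(0.104)]
scene [287.8 199.9] 106 [0.7   0.04  0.005] [np.float64(0.036), np.float64(0.036)]
scene [334.8 218.9] 152 [ 0.737 -0.098  0.005] [np.float64(0.043), np.float64(0.044)]
scene [159.  237.6] 316 [0.372 0.19  0.005] [np.float64(0.081), np.float64(0.035)]
scene [326.4 243.7] 266 [ 0.656 -0.135  0.005] [np.float64(0.046), np.float64(0.055)]
scene [260.3 252.3] 227 [ 0.52  -0.032  0.005] [np.float64(0.024), np.float64(0.075)]
scene [156.7 272.9] 52 [0.302 0.106 0.005] [np.float64(0.013), np.float64(0.032)]
scene [361.2 284.5] 47 [ 0.62  -0.273  0.005] [np.float64(0.013), np.float64(0.028)]
scene [392.9 290.3] 53 [ 0.659 -0.337  0.005] [np.float64(0.024), np.float64(0.015)]
scene [430.  314.4] 497 [ 0.664 -0.435  0.005] [np.float64(0.077), np.float64(0.068)]
scene [384.3 308.5] 42 [ 0.604 -0.351  0.005] [np.float64(0.012), np.float64(0.03)]
scene [288.2 339. ] 349 [ 0.397 -0.241  0.005] [np.float64(0.046), np.float64(0.049)]
side [285.6 176.3] 861 [0.863 0.486 0.005] [np.float64(0.36), np.float64(0.178)]
side
[... 216 characters left out ...]
41), np.float64(0.1)]
side [181.  232.2] 181 [0.37  0.192 0.005] [np.float64(0.034), np.float64(0.093)]
side [357.2 242.6] 179 [ 0.739 -0.095  0.005] [np.float64(0.064), np.float64(0.047)]
side [336.3 252.5] 401 [ 0.661 -0.113  0.005] [np.float64(0.12), np.float64(0.048)]
side [268.6 252.8] 186 [ 0.518 -0.032  0.005] [np.float64(0.037), np.float64(0.086)]
side [359.9 276.7] 90 [ 0.637 -0.232  0.005] [np.float64(0.047), np.float64(0.022)]
side [379.5 296.8] 99 [ 0.621 -0.314  0.005] [np.float64(0.044), np.float64(0.024)]
side [368.7 301.9] 53 [ 0.591 -0.317  0.005] [np.float64(0.039), np.float64(0.012)]
side [263.2 311.5] 384 [ 0.396 -0.242  0.005] [np.float64(0.054), np.float64(0.053)]
0.014
```

View pics/crop1.png

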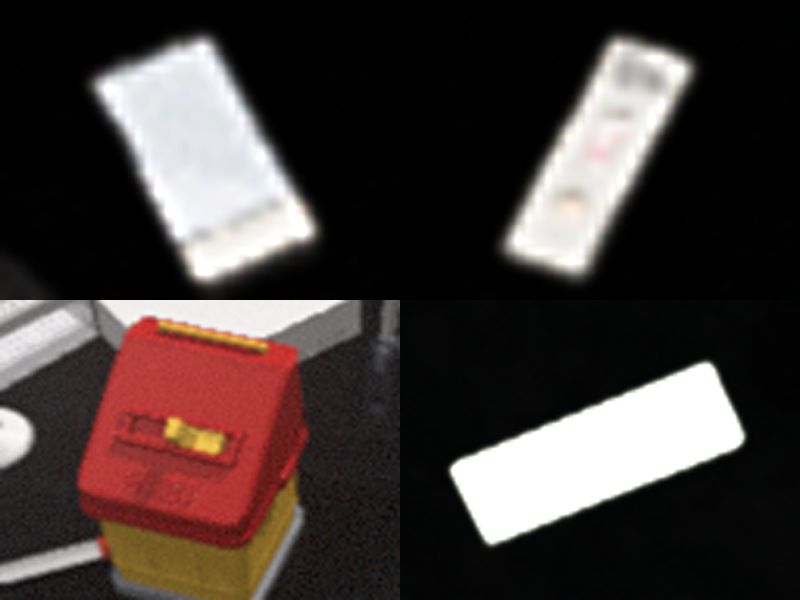

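The white items are the foil pouch at scene (159,237), about 35x81 mm and plain, and the bar at (260,252), about 24x75 mm with a result window. The second one is the cassette. The blue (222,282), green (282,181) and turquoise (284,283) ones are look-alikes. The yellow shutter is at about (200,160).

Run:
```python
from h import *
ims={n:cv2.imread(f'pics/{n}0.png') for n in('scene','side','wrist')}
st=monitor.observe(); k={n:cam(n,st) for n in ims}
w=cv2.inRange(cv2.cvtColor(ims['wrist'],cv2.COLOR_BGR2HSV),(0,0,200),(179,50,255))
n,l,s,c=cv2.connectedComponentsWithStats(w)
i=l[211,184]; r=cv2.minAreaRect(np.argwhere(l==i)[:,::-1].astype(np.float32)); b=np.array([onz(k['wrist'],*q,.006) for q in cv2.boxPoints(r)])
print('wrist cassette',b.mean(0),b[:,:2].round(4).tolist())
e=[b[j]-b[j-1] for j in range(4)]; L=max(e,key=np.linalg.norm); print('len',sorted(np.linalg.norm(x) for x in e),'ang',np.degrees(np.arctan2(L[1],L[0])))
print('tri cassette',tri([ray(k['scene'],260.3,252.3),ray(k['side'],268.6,252.8),ray(k['wrist'],*c[i])]))
rs=[]
for nme,roi in(('scene',(180,145,222,175)),('side',(222,158,246,176))):
    im=ims[nme]; h=cv2.cvtColor(im,cv2.COLOR_BGR2HSV); x0,y0,x1,y1=roi
    m=np.zeros(h.shape[:2],np.uint8); m[y0:y1,x0:x1]=cv2.inRange(h,(18,110,100),(35,255,255))[y0:y1,x0:x1]
    p=np.argwhere(m)[:,::-1]; print(nme,len(p),p.mean(0)); rs.append(ray(k[nme],*p.mean(0)))
print('shutter',tri(rs))
```

```text
wrist cassette [ 0.51848735 -0.02964976  0.006     ] [[0.4801, -0.0322], [0.5498, -0.0045], [0.5574, -0.0266], [0.4867, -0.0552]]
len [np.float64(0.023407392196392162), np.float64(0.023952571225644887), np.float64(0.07498828834029167), np.float64(0.07618081536542978)] ang -157.95702938607806
tri cassette (array([ 0.51909902, -0.03041161,  0.0040137 ]), [1.2111595295935238, 0.32032605649524143, 0.9325566199345053])
scene 117 [199.54700855 160.39316239]
side 75 [233.41333333 166.06666667]
shutter (array([0.53233732, 0.19187402, 0.16602625]), [1.4709158146773709, 1.4709158146772094])
```

Run:
```python
from h import *
T=np.array(camera_model('wrist')['T_tool_cam']); print(T.round(3))
P=np.array([.532,.192,.165])
for turn in(0,-30,-68,110):
    R=Ro.from_euler('xyz',[np.pi,0,np.pi/2+np.radians(turn)]).as_matrix()
    f=R@T[:3,2]; o=R@T[:3,3]
    d=(.330+o[2]-P[2])/-f[2]
    print(turn,'cam off',o.round(3),'fwd',f.round(3),'tcp for centred at z=.33',(P-o-f*d).round(3)[:2])
```

```text
[[-0.    -0.966 -0.258  0.066]
 [ 1.    -0.    -0.    -0.001]
 [ 0.    -0.258  0.966 -0.128]
 [ 0.     0.     0.     1.   ]]
0 cam off [-0.001  0.066  0.128] fwd [-0.    -0.258 -0.966] tcp for centred at z=.33 [0.533 0.204]
-30 cam off [0.032 0.058 0.128] fwd [-0.129 -0.223 -0.966] tcp for centred at z=.33 [0.539 0.202]
-68 cam off [0.061 0.026 0.128] fwd [-0.239 -0.096 -0.966] tcp for centred at z=.33 [0.544 0.196]
110 cam off [-0.062 -0.023  0.128] fwd [ 0.242  0.088 -0.966] tcp for centred at z=.33 [0.52  0.189]
```

Request:
{"api": "move_arm", "payload": {"moves": [[-10,25,30,-0.15],[-20,50,60,-0.3],[-30,80,90,-0.45],[-45,110,90,-0.6],[-60,150,90,-0.75],[-70,170,90,-0.9],[-80,190,90,-1.05],[-80,190,90,-1.19],[-80,190,90,-1.19],[-80,190,90,-1.19]]}}

```text
clock: 1.4
position: [0.545, 0.1897, 0.3352]
tool_rot: [3.142, 0.0, 0.384]
force: [0.8, -0.7, 0.7]
grip_width: 0.0853
finger_force: 0.0
```

Run:
```python
from h import *
import pickle
s=monitor.observe(); im=grab_frame('wrist'); cv2.imwrite('pics/w1.png',im); pickle.dump(s,open('w1.pkl','wb')); print(s['clock'],s['position'],s['tool_rot'],s['qpos'],abs(s['qd']).max())
```

```text
1.4 [0.54503454 0.18974779 0.33518265] [3.14150320e+00 2.02038378e-04 3.83714399e-01] [-0.55982651  0.36553699  0.16742489  1.62203722 -0.06493429  1.15967226
 -1.56436577] 0.009936314124380613
```

View pics/w1.png

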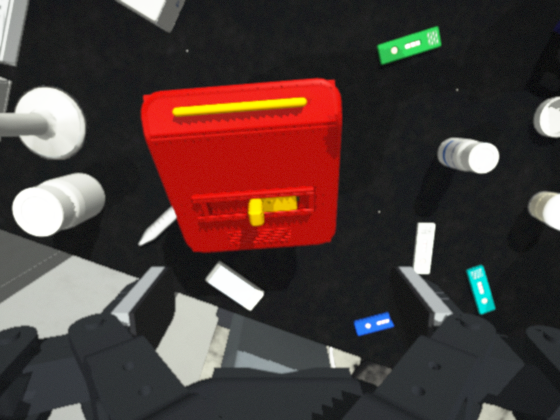

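Request:
{"api": "move_arm", "payload": {"moves": [[8,-20,-20,0],[15,-37,-40,0],[15,-37,-40,0],[15,-37,-40,0],[15,-37,-40,0]]}}

```text
clock: 2.08
position: [0.5601, 0.1537, 0.296]
tool_rot: [-3.141, -0.001, 0.382]
force: [0.0, 0.5, -0.4]
grip_width: 0.0854
finger_force: 0.0
```

Run:
```python
from h import *
import pickle
s=monitor.observe(); im=grab_frame('wrist'); cv2.imwrite('pics/w2.png',im); pickle.dump(s,open('w2.pkl','wb')); print(s['clock'],s['position'],abs(s['qd']).max())
```

```text
2.075 [0.56005585 0.15374238 0.29600977] 0.0036605543921899007
```

Request:
{"api": "move_arm", "payload": {"moves": [[-15,37,0,0],[-30,74,0,0],[-30,74,0,0],[-30,74,0,0],[-30,74,0,0]]}}

```text
clock: 2.75
position: [0.5304, 0.2261, 0.2955]
tool_rot: [3.141, -0.0, 0.38]
force: [0.1, -0.1, -0.4]
grip_width: 0.0856
finger_force: 0.0
```

Run:
```python
from h import *
import pickle
s=monitor.observe(); im=grab_frame('wrist'); cv2.imwrite('pics/w3.png',im); pickle.dump(s,open('w3.pkl','wb')); print(s['clock'],s['position'],abs(s['qd']).max())
o=[]
for n in(2,3):
    st=pickle.load(open(f'w{n}.pkl','rb'));k=cam('wrist',st);u,v=proj(k,[.532,.192,.165]).astype(int);print(u,v)
    im=cv2.imread(f'pics/w{n}.png'); u0,v0=max(0,min(u-100,360)),max(0,v-75); print('crop org',u0,v0,'x4 -> 800x600')
    o.append(cv2.resize(im[v0:v0+75+45,u0:u0+200],(800,480),interpolation=cv2.INTER_CUBIC)[180:480])
cv2.imwrite('pics/c23.png',np.vstack(o))
```

```text
2.75 [0.53039367 0.2261101  0.29549134] 0.0035812702268838807
222 223
crop org 122 148 x4 -> 800x600
325 222
crop org 225 147 x4 -> 800x600
```

View pics/c23.png

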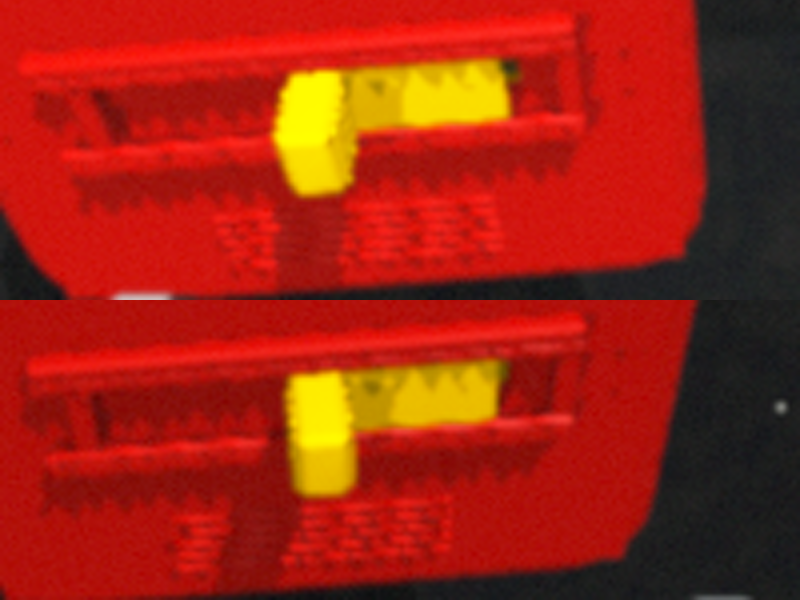

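```bash
cat > pts.py <<'E'
from h import *
import pickle
K=[cam('wrist',pickle.load(open(f'w{n}.pkl','rb'))) for n in(2,3)]
O=[(122,148+45),(225,147+45-75)]
P={'railUR':((575,18),(585,320)),'railUL':((22,57),(28,360)),'railLR':((583,118),(572,418)),'railLL':((65,153),(46,458)),
'tabFL':((290,195),(296,497)),'tabFR':((350,190),(353,494)),'tabBL':((277,138),(293,447)),'tabBR':((335,137),(353,444)),'plateR':((509,98),(499,396))}
X={}
for n,(a,b) in P.items():
    X[n],r=tri([ray(K[i],O[i][0]+q[0]/4-.4,O[i][1]+q[1]/4-.4) for i,q in enumerate((a,b))]); print(n,X[n].round(4),np.round(r,2))
a=lambda p,q:np.degrees(np.arctan2(*(X[p]-X[q])[[1,0]]))
print('y-axis dir deg', a('railUL','railUR'),a('railLL','railLR'),a('tabFL','tabFR'),a('tabBL','tabBR'))
E
python3 pts.py
```

```text
railUR [0.5629 0.1689 0.1656] [0.16 0.16]
railUL [0.5176 0.262  0.1658] [0.12 0.12]
railLR [0.5432 0.16   0.1568] [0.06 0.06]
railLL [0.497  0.2525 0.1542] [0.29 0.29]
tabFL [0.5129 0.2064 0.1718] [0.05 0.05]
tabFR [0.517  0.1964 0.1697] [0.25 0.25]
tabBL [0.5233 0.2115 0.1753] [0.7 0.7]
tabBR [0.528  0.2017 0.1763] [0.53 0.53]
plateR [0.5417 0.1749 0.1566] [0.27 0.27]
y-axis dir deg 115.94052412184708 116.52956273482462 112.14559065476395 115.33385513871298
```

Request:
{"api": "move_arm", "payload": {"moves": [[-4,-10,-30,0.075],[-7,-21,-60,0.075],[-7,-21,-80,0.075],[-7,-21,-95,0.075],[-7,-21,-105,0.075],[-7,-21,-113,0.075],[-7,-21,-113,0.075]], "gripper": 0.4}}

```text
clock: 3.68
position: [0.5229, 0.206, 0.1821]
tool_rot: [3.142, 0.0, 0.456]
force: [0.1, 0.0, -0.0]
grip_width: 0.0343
finger_force: 0.0
```

Run:
```python
from h import *
s=monitor.observe(); im=grab_frame('wrist'); im2=grab_frame('side');im3=grab_frame('scene'); print(s['position'],s['tool_rot'],s['force'],s['grip_width'])
f=lambda i,a,b,c,d:cv2.resize(i[b:d,a:c],(400,300),interpolation=cv2.INTER_CUBIC)
cv2.imwrite('pics/c4.png',np.hstack([cv2.resize(im,(400,300)),f(im2,200,130,280,190)]))
```

```text
[0.52293609 0.20595511 0.18205479] [3.14158090e+00 4.12444239e-04 4.55799439e-01] [ 0.13577544  0.04951606 -0.02851394] 0.03426268021722625
```

View pics/c4.png

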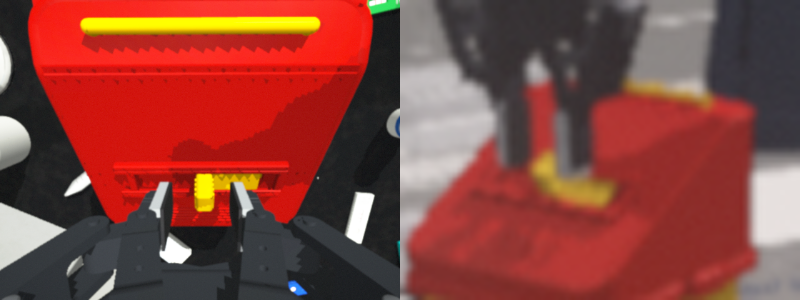

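The tab stands between the two open fingers, at (204,192) in the left half, and the jaws are square to the bin. I'll close on it and slide it.

Request:
{"api": "move_arm", "payload": {"moves": [[0,0,0,0],[0,0,0,0],[0,0,0,0],[0,0,0,0],[0,0,0,0]], "gripper": 0, "newtons": 20}}

```text
clock: 4.45
position: [0.5231, 0.206, 0.1826]
tool_rot: [-3.142, -0.0, 0.456]
force: [-1.4, -0.5, 6.3]
grip_width: 0.0094
finger_force: 24.5
```

Request:
{"api": "move_arm", "payload": {"moves": [[-3,6,0,0],[-6,12,0,0],[-9,18,0,0],[-12,25,0,0],[-15,31,0,0],[-18,36,0,0],[-18,36,0,0],[-18,36,0,0]]}}

```text
clock: 5.45
position: [0.5084, 0.2356, 0.1826]
tool_rot: [3.134, -0.001, 0.45]
force: [20.1, -33.6, 2.4]
grip_width: 0.0091
finger_force: 24.2
```

Request:
{"api": "move_arm", "payload": {"moves": [[3,-6,0,0],[3,-6,0,0],[3,-6,3,0],[3,-6,6,0],[3,-6,6,0]], "gripper": 0.25}}

```text
clock: 6.08
position: [0.508, 0.2363, 0.1886]
tool_rot: [-3.141, -0.0, 0.456]
force: [-0.2, 0.2, -1.1]
grip_width: 0.0214
finger_force: 0.0
```

Request:
{"api": "move_arm", "payload": {"moves": [[0,0,0,0],[0,0,0,0],[0,0,0,0],[0,0,0,0]], "gripper": 0}}

```text
clock: 6.58
position: [0.5086, 0.2349, 0.1885]
tool_rot: [3.14, -0.0, 0.455]
force: [1.6, -6.7, 3.6]
grip_width: 0.0086
finger_force: 20.4
```

Request:
{"api": "move_arm", "payload": {"moves": [[-2,4,0,0],[-4,7,0,0],[-4,9,0,0],[-5,11,0,0],[-5,11,0,0]]}}

```text
clock: 7.2
position: [0.5076, 0.237, 0.1884]
tool_rot: [3.13, -0.0, 0.447]
force: [27.6, -52.7, 1.8]
grip_width: 0.0087
finger_force: 29.5
```

Request:
{"api": "move_arm", "payload": {"moves": [[5,-11,0,0],[5,-11,0,0],[5,-11,20,0],[5,-11,60,0],[10,-20,105,0],[10,-20,105,0],[10,-20,105,0]], "gripper": 0.3}}

```text
clock: 8.07
position: [0.5124, 0.2277, 0.2928]
tool_rot: [-3.141, 0.0, 0.457]
force: [-0.2, 0.1, -0.5]
grip_width: 0.0257
finger_force: 0.0
```

Run:
```python
from h import *
import pickle
s=monitor.observe(); im=grab_frame('wrist'); cv2.imwrite('pics/w5.png',im); pickle.dump(s,open('w5.pkl','wb')); print(s['clock'],s['position'],s['tool_rot'],abs(s['qd']).max())
```

```text
8.075 [0.51236037 0.2277411  0.29276975] [-3.14107937e+00  4.69929569e-04  4.56813391e-01] 0.01678399255059687
```

Request:
{"api": "move_arm", "payload": {"moves": [[20,-40,0,0],[32,-64,0,0],[32,-64,0,0],[32,-64,0,0]]}}

```text
clock: 8.62
position: [0.5444, 0.1639, 0.2925]
tool_rot: [-3.141, 0.001, 0.457]
force: [-0.7, -0.1, -0.2]
grip_width: 0.026
finger_force: 0.0
```

Run:
```python
from h import *
import pickle
s=monitor.observe(); im=grab_frame('wrist'); cv2.imwrite('pics/w6.png',im); pickle.dump(s,open('w6.pkl','wb')); print(s['clock'],s['position'],abs(s['qd']).max())
o=[]
for n in(5,6):
    st=pickle.load(open(f'w{n}.pkl','rb'));k=cam('wrist',st);u,v=proj(k,[.536,.195,.157]).astype(int)
    im=cv2.imread(f'pics/w{n}.png'); u0,v0=u-100,v-45; print('crop org',u0,v0)
    o.append(cv2.resize(im[v0:v0+75,u0:u0+200],(800,300),interpolation=cv2.INTER_CUBIC))
cv2.imwrite('pics/c56.png',np.vstack(o))
```

```text
8.625 [0.54440544 0.16385463 0.29246392] 0.01108482599515239
crop org 235 152
crop org 141 153
```

View pics/c56.png

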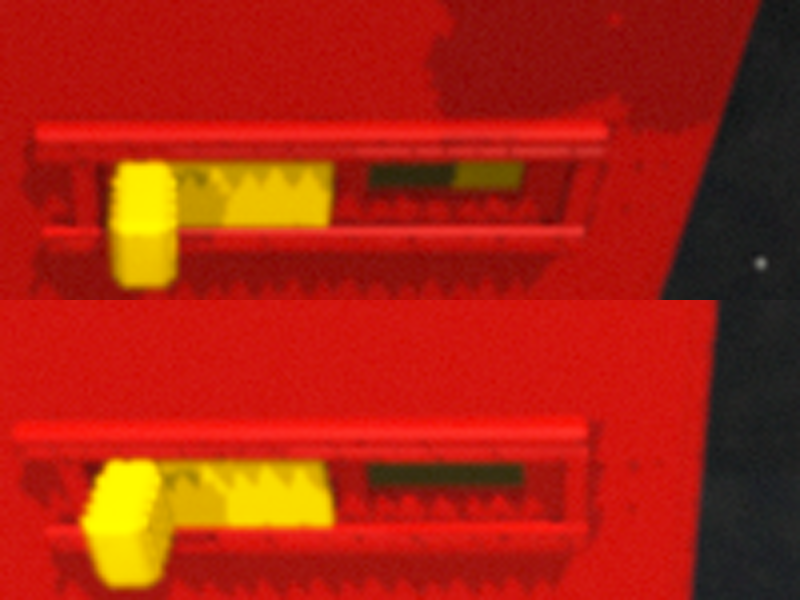

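The shutter is fully open and the slot is clear, at x 368–523 in the crops, with its lower edge at y≈190 and 487. It had started about 7 mm open.

Run:
```python
from h import *
import pickle
K=[cam('wrist',pickle.load(open(f'w{n}.pkl','rb'))) for n in(5,6)]
O=[(235,152),(141,153-75)]
X={}
for n,(a,b) in {'slotL':((368,190),(370,487)),'slotR':((523,190),(524,486)),'plateRt':((333,163),(327,463)),'plateRb':((330,228),(334,526)),'railUR':((607,128),(587,425)),'railUL':((38,130),(15,430)),'railLR':((584,230),(585,526)),'railLL':((43,232),(47,530))}.items():
    X[n],r=tri([ray(K[i],O[i][0]+q[0]/4-.4,O[i][1]+q[1]/4-.4) for i,q in enumerate((a,b))]); print(n,X[n].round(4),np.round(r,2))
a=lambda p,q:np.degrees(np.arctan2(*(X[p]-X[q])[[1,0]]))
print(a('railUL','railUR'),a('railLL','railLR'),a('slotL','slotR'))
y=np.radians(26.2);xh=np.array([np.cos(y),np.sin(y)]);yh=np.array([-np.sin(y),np.cos(y)])
for n in X: print(n,'bin-aligned',(X[n][:2]@xh).round(4),(X[n][:2]@yh).round(4),X[n][2].round(4))
m=(X['slotL']+X['slotR'])/2; c=m[:2]+.00476*xh; print('slot centre',c,m[2]+.00275)
s=monitor.observe();print(s['position'])
```

```text
slotL [0.5318 0.2001 0.1548] [0.17 0.17]
slotR [0.5451 0.1738 0.1555] [0.26 0.26]
plateRt [0.5339 0.2092 0.1591] [0.11 0.11]
plateRb [0.522  0.2032 0.1553] [0.07 0.07]
railUR [0.5627 0.1694 0.1667] [0.17 0.17]
railUL [0.5172 0.2612 0.1687] [0.09 0.09]
railLR [0.5436 0.1601 0.1575] [0.26 0.26]
railLL [0.497  0.2524 0.1554] [0.08 0.08]
116.32503437671103 116.79025175962036 116.67470067225204
slotL bin-aligned 0.5655 -0.0553 0.1548
slotR bin-aligned 0.5658 -0.0847 0.1555
plateRt bin-aligned 0.5714 -0.048 0.1591
plateRb bin-aligned 0.5581 -0.0481 0.1553
railUR bin-aligned 0.5797 -0.0965 0.1667
railUL bin-aligned 0.5794 0.006 0.1687
railLR bin-aligned 0.5584 -0.0963 0.1575
railLL bin-aligned 0.5574 0.007 0.1554
slot centre [0.54272388 0.18905335] 0.15788283738517525
[0.54439809 0.16405325 0.29265094]
```

Request:
{"api": "move_arm", "payload": {"moves": [[-10,-50,0,-0.073],[-20,-100,-40,-0.073],[-30,-150,-80,-0.073],[-40,-194,-120,-0.073],[-40,-194,-120,-0.073],[-40,-194,-120,-0.073],[-40,-194,-120,-0.073]], "gripper": 0.5}}

```text
clock: 9.55
position: [0.5056, -0.0296, 0.1739]
tool_rot: [-3.142, -0.001, 0.385]
force: [0.5, 0.0, 0.5]
grip_width: 0.0428
finger_force: 0.0
```

```bash
cat > cass.py <<'E'
from h import *
import pickle
def meas(im,st,z,seed):
    k=cam('wrist',st); w=cv2.inRange(cv2.cvtColor(im,cv2.COLOR_BGR2HSV),(0,0,150),(179,60,255))
    n,l,s,c=cv2.connectedComponentsWithStats(w); u,v=proj(k,seed)
    i=l[int(v),int(u)]
    if i==0: print('seed off',u,v); return
    q=cv2.boxPoints(cv2.minAreaRect(np.argwhere(l==i)[:,::-1].astype(np.float32))); b=np.array([onz(k,*p,z) for p in q])
    e=[b[j]-b[j-1] for j in range(4)]; L=max(e,key=np.linalg.norm)
    print('px',(u,v),'area',s[i,4],'ctr',b.mean(0).round(4),'sides',np.round([np.linalg.norm(x) for x in e],4),'ang',np.degrees(np.arctan2(L[1],L[0]))%180)
E
python3 - <<'E'
from cass import *
meas(cv2.imread('pics/w1.png'),pickle.load(open('w1.pkl','rb')),.006,[.5187,-.030,.006])
s=monitor.observe(); im=grab_frame('wrist'); cv2.imwrite('pics/w7.png',im); print(s['position'],s['tool_rot'],s['grip_width'],abs(s['qd']).max(),s['qpos'])
meas(im,s,.006,[.5187,-.030,.006])
E
```

```text
px (np.float64(424.2153746243909), np.float64(248.56587254251025)) area 1640 ctr [ 0.4827 -0.0463  0.006 ] sides [0.1548 0.0552 0.1542 0.0596] ang 35.88881637132137
[ 0.50563168 -0.02958947  0.17390828] [-3.14155497e+00 -1.25966024e-03  3.84826089e-01] 0.04279016537937002 0.004101803994355141 [-0.21003364  0.44102606  0.19889628  1.9866144  -0.12832255  0.72451297
 -1.11948495]
px (np.float64(288.91925365969433), np.float64(183.6365041035021)) area 2331 ctr [ 0.5186 -0.0301  0.006 ] sides [0.0236 0.0726 0.0222 0.0726] ang 22.07680481340614
```

Request:
{"api": "move_arm", "payload": {"moves": [[15,3,-40,0],[26,5,-80,0],[26,5,-120,0],[26,5,-145,0],[26,5,-157,0],[26,5,-157,0],[26,5,-157,0]]}}

```text
clock: 10.48
position: [0.5317, -0.0259, 0.0174]
tool_rot: [3.141, -0.001, 0.383]
force: [0.6, -0.3, 0.8]
grip_width: 0.0428
finger_force: 0.0
```

Request:
{"api": "move_arm", "payload": {"moves": [[0,0,0,0],[0,0,0,0],[0,0,0,0],[0,0,0,0],[0,0,0,0]], "gripper": 0, "newtons": 20}}

```text
clock: 11.1
position: [0.5315, -0.0259, 0.0172]
tool_rot: [3.141, -0.001, 0.383]
force: [-2.3, 0.2, 10.0]
grip_width: 0.0211
finger_force: 20.2
```

Request:
{"api": "move_arm", "payload": {"moves": [[0,0,30,0],[0,0,80,0],[-30,20,130,0.03],[-60,60,160,0.079],[-70,110,160,0.079],[-70,155,160,0.079],[-62,190,155,0.079],[-58,197,150,0.079],[-58,197,150,0.079],[-58,197,150,0.079]]}}

```text
clock: 12.35
position: [0.473, 0.1697, 0.1665]
tool_rot: [3.141, 0.0, 0.46]
force: [-0.6, 0.2, 0.3]
grip_width: 0.0213
finger_force: 19.7
```

Run:
```python
from cass import *
s=monitor.observe(); im=grab_frame('wrist'); sd=grab_frame('side'); cv2.imwrite('pics/w8.png',im);cv2.imwrite('pics/s8.png',sd); print(s['position'],s['tool_rot'],s['grip_width'],s['finger_force'],s['force'])
slot=np.array([.5427,.1891]);y=np.radians(26.5);R=np.array([[np.cos(y),-np.sin(y)],[np.sin(y),np.cos(y)]])
print('bin frame rel slot mm',(R.T@(s['position'][:2]-slot)*1000).round(1))
k=cam('side'); c=proj(k,s['position']); print(c)
```

```text
[0.47295275 0.16973806 0.16649182] [3.14132742e+00 1.91234278e-04 4.60207310e-01] 0.021272558147876916 19.71821129322052 [-0.56549068  0.15156373  0.28837279]
bin frame rel slot mm [-71.1  13.8]
[216.42314611 170.91200154]
```

Request:
{"api": "move_arm", "payload": {"moves": [[1,0,-10,0],[1,0,-20,0],[1,0,-25,0],[1,0,-28,0],[1,0,-31,0],[1,0,-34,0],[1,0,-37,0],[1,0,-40,0],[1,0,-43,0],[1,0,-45,0],[1,0,-45,0]]}}

```text
clock: 13.82
position: [0.4741, 0.1709, 0.1212]
tool_rot: [-3.142, -0.0, 0.462]
force: [-2.0, -1.7, 12.6]
grip_width: 0.021
finger_force: 39.1
```

Run:
```python
from cass import *
s=monitor.observe(); im=grab_frame('wrist'); sd=grab_frame('side'); cv2.imwrite('pics/w9.png',im);cv2.imwrite('pics/s9.png',sd); print(s['position'],s['tool_rot'],s['grip_width'],s['finger_force'],s['force'])
u,v=proj(cam('side'),s['position']).astype(int)
cv2.imwrite('pics/c9.png',np.hstack([cv2.resize(im,(400,300)),cv2.resize(sd[v-25:v+35,u-40:u+40],(400,300),interpolation=cv2.INTER_CUBIC)]))
```

```text
[0.47407943 0.1709161  0.12117384] [-3.14152008e+00 -1.49045945e-04  4.61553014e-01] 0.021029393929824475 39.06696438789368 [-2.01592021 -1.69756092 12.57812388]
```

View pics/c9.png

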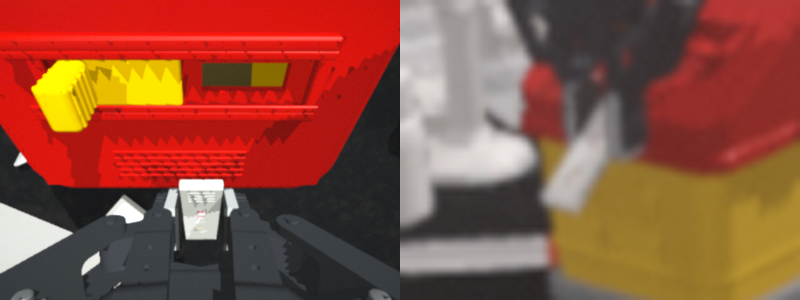

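The cassette has turned about 55–60° in the jaws. Its long end hangs down toward the robot, at about (565,203) in the right half, and the short end sticks up against the lid. I'll measure the angle from this frame.

Run:
```python
from cass import *
s=monitor.observe(); k=cam('side'); u,v=proj(k,s['position']).astype(int)
y=.4625; xh=np.array([np.cos(y),np.sin(y),0]);yh=np.array([-np.sin(y),np.cos(y),0])
def onplane(px,py):
    o,d=ray(k,u-40+(px-400)/5-.4,v-25+py/5-.4); t=(s['position']-o)@yh/(d@yh); X=o+t*d-s['position']; return np.array([X@xh,X[2]])*1000
for p in((563,203),(545,193),(582,211),(600,98),(625,160)): print(p,onplane(*p).round(1))
k=cam('wrist',s)  # top end A middle of upper edge
for p in((201,181),):
    o,d=ray(k,p[0]*1.4,p[1]*1.4); t=(s['position']-o)@yh/(d@yh); X=o+t*d-s['position']; print('A',X@xh*1000,X[2]*1000)
```

```text
(563, 203) [-36.  -31.5]
(545, 193) [-48.6 -22. ]
(582, 211) [-22.2 -40.4]
(600, 98) [-2.8 17.3]
(625, 160) [ 13.6 -22.4]
A 6069.660262191802 15559.169468706994
```

Request:
{"api": "move_arm", "payload": {"moves": [[-5,-2,20,0],[-8,-4,60,0],[-8,-30,100,0],[0,-80,100,0],[15,-130,100,0],[30,-160,100,0],[30,-160,100,0],[30,-160,100,0],[30,-160,100,0]]}}

```text
clock: 15.05
position: [0.5037, 0.0119, 0.2211]
tool_rot: [-3.141, 0.0, 0.463]
force: [0.5, 0.1, -0.2]
grip_width: 0.0211
finger_force: 37.6
```

```bash
cat > tilt.py <<'E'
from cass import *
s=monitor.observe(); ims={n:grab_frame(n) for n in('scene','side')}
print(s['clock'],s['position'],s['tool_rot'],s['grip_width'],s['finger_force'])
y=s['tool_rot'][2]; xh=np.array([np.cos(y),np.sin(y),0]);yh=np.array([-np.sin(y),np.cos(y),0]); pv=s['position']-[0,0,.0142]
out=[]; C={}
for n,im in ims.items():
    cv2.imwrite(f'pics/t_{n}.png',im)
    k=cam(n); u,v=proj(k,pv); h=cv2.cvtColor(im,cv2.COLOR_BGR2HSV); m=cv2.inRange(h,(0,0,125),(179,70,255))
    r=50; a,b=int(u)-r,int(v)-r; sub=m[b:b+2*r,a:a+2*r]
    nn,l,st,ce=cv2.connectedComponentsWithStats(sub)
    for i in range(1,nn):
        if st[i,4]>20:
            p=np.argwhere(l==i)[:,::-1]+[a,b]; bx=cv2.boxPoints(cv2.minAreaRect(p.astype(np.float32)))
            print(n,'pivot px',(round(u),round(v)),'blob',st[i,4],'ctr',ce[i]+[a,b],'box',bx.round(1).tolist())
    out.append(cv2.resize(im[b+10:b+2*r-10,a:a+2*r],(400,320),interpolation=cv2.INTER_CUBIC))
cv2.imwrite('pics/tilt.png',np.hstack(out))
E
python3 tilt.py
```

```text
15.05 [0.50369145 0.01192968 0.2210609 ] [-3.14119337e+00  2.92362985e-04  4.63148436e-01] 0.02110614692572482 37.591583132743835
scene pivot px (239, 192) blob 43 ctr [260.90697674 162.23255814] box [[254.89999389648438, 160.89999389648438], [256.70001220703125, 157.6999969482422], [266.8999938964844, 163.5], [265.0, 166.6999969482422]]
scene pivot px (239, 192) blob 271 ctr [236.80811808 195.51660517] box [[229.10000610351562, 208.3000030517578], [235.8000030517578, 177.10000610351562], [245.60000610351562, 179.1999969482422], [238.89999389648438, 210.39999389648438]]
scene pivot px (239, 192) blob 64 ctr [223.515625 204.125   ] box [[215.0, 215.0], [229.6999969482422, 190.8000030517578], [232.5, 192.5], [217.8000030517578, 216.6999969482422]]
scene pivot px (239, 192) blob 165 ctr [285.05454545 207.66666667] box [[281.0, 195.0], [288.0, 195.0], [288.0, 222.0], [281.0, 222.0]]
side pivot px (253, 169) blob 1128 ctr [213.48315603 140.43528369] box [[202.0, 119.0], [233.0, 119.0], [233.0, 175.0], [202.0, 175.0]]
side pivot px (253, 169) blob 216 ctr [247.93055556 170.46759259] box [[234.6999969482422, 175.1999969482422], [253.5, 154.5], [263.1000061035156, 163.3000030517578], [244.3000030517578, 183.89999389648438]]
side pivot px (253, 169) blob 988 ctr [284.91093117 175.38562753] box [[268.0, 156.0], [301.0, 156.0], [301.0, 193.0], [268.0, 193.0]]
side pivot px (253, 169) blob 25 ctr [203.76 211.76] box [[202.0, 209.0], [206.0, 209.0], [206.0, 214.0], [202.0, 214.0]]
side pivot px (253, 169) blob 26 ctr [262.34615385 214.92307692] box [[256.0, 218.0], [266.70001220703125, 210.5], [268.1000061035156, 212.5], [257.3999938964844, 220.0]]
```

Run:
```python
from cass import *
s=monitor.observe(); y=.4631; xh=np.array([np.cos(y),np.sin(y),0]);yh=np.array([-np.sin(y),np.cos(y),0]); pv=s['position']-[0,0,.0142]
sc,sd=cam('scene'),cam('side')
hul={}
for n in('scene','side'):
    im=cv2.imread(f'pics/t_{n}.png'); m=cv2.inRange(cv2.cvtColor(im,cv2.COLOR_BGR2HSV),(0,0,125),(179,70,255)); l=cv2.connectedComponents(m)[1]
    i=l[195,237] if n=='scene' else l[170,248]; c=cv2.findContours((l==i).astype(np.uint8),0,2)[0][0]
    print(n,cv2.approxPolyDP(cv2.convexHull(c),1.5,True)[:,0].tolist())
f=lambda X:[round(float(v),1) for v in ((X-pv)@xh*1000,(X-pv)@yh*1000,(X-pv)[2]*1000)]
for nm,a,b in(('B',(234,209.35),(239.5,179.5)),('A',(240.7,178.1),(258.3,158.9))):
    X,r=tri([ray(sc,*a),ray(sd,*b)]); print(nm,f(X),np.round(r,1))
    for q,k in((a,sc),(b,sd)):
        o,d=ray(k,*q); t=(pv-o)@yh/(d@yh); print('   plane',f(o+t*d))
```

```text
scene [[240, 178], [242, 196], [239, 210], [230, 208], [237, 178]]
side [[254, 155], [257, 170], [247, 181], [240, 180], [244, 165]]
B [-46.2, -0.9, -11.8] [3.2 3.2]
   plane [-37.5, 0.0, -18.9]
   plane [-49.9, -0.0, -12.2]
A [25.8, 4.4, 17.2] [1.1 1.1]
   plane [12.9, 0.0, 29.9]
   plane [21.6, -0.0, 19.2]
```

Request:
{"api": "move_arm", "payload": {"moves": [[-5,10,0,0.17],[-10,20,0,0.34],[-15,30,0,0.51],[-20,40,0,0.68],[-25,50,0,0.85],[-30,60,0,1.02],[-35,70,0,1.19],[-40,80,0,1.36],[-45,90,0,1.53],[-50,100,0,1.7],[-50,100,0,1.87],[-50,100,0,2.04]]}}

```text
clock: 16.65
position: [0.4538, 0.1115, 0.2214]
tool_rot: [3.142, 0.0, 2.508]
force: [0.3, -0.4, -0.2]
grip_width: 0.021
finger_force: 37.6
```

Request:
{"api": "move_arm", "payload": {"moves": [[0,0,0,0.17],[0,0,0,0.34],[0,0,0,0.51],[0,0,0,0.68],[0,0,0,0.85],[0,0,0,1.02],[0,0,0,1.1],[0,0,0,1.1],[0,0,0,1.1]]}}

```text
clock: 17.77
position: [0.4539, 0.1112, 0.2213]
tool_rot: [-3.142, 0.0, -2.683]
force: [-0.9, -1.4, 0.6]
grip_width: 0.0207
finger_force: 37.6
```

```bash
cat > rel.py <<'E'
from h import *
s=monitor.observe(); y=.4625; R=np.array([[np.cos(y),-np.sin(y)],[np.sin(y),np.cos(y)]]); slot=np.array([.5427,.1891])
p=R.T@(s['position'][:2]-slot)*1000
f=np.r_[R.T@s['force'][:2],s['force'][2]]
print('clock',s['clock'],'rel slot x,y',p.round(1),'TCP z',(s['position'][2]*1000).round(1),'rot',s['tool_rot'].round(4),'yaw rel bin',((s['tool_rot'][2]-y)*57.3).round(2),'q',s['qpos'].round(2),'w',s['grip_width'],'ff',s['finger_force'],'f(bin)',f.round(1))
import sys
if len(sys.argv)>3:
    t=np.array(list(map(float,sys.argv[1:4]))); d=R@(t[:2]-p); print('delta mm',d.round(1),(t[2]-s['position'][2]*1000).round(1))
E
python3 rel.py -116 10 167
```

```text
clock 17.775 rel slot x,y [-114.2  -30.1] TCP z 221.3 rot [-3.1415  0.     -2.6831] yaw rel bin -180.24 q [ 0.03  0.34 -0.49  2.01  0.21  0.84  1.45] w 0.02069086809396943 ff 37.60843634605408 f(bin) [-1.4 -0.9  0.6]
delta mm [-19.5  35.1] -54.3
```

Request:
{"api": "move_arm", "payload": {"moves": [[-4,4,-27,0],[-4,4,-54,0],[-4,4,-54,0],[6,9,-54,0],[14,13,-54,0],[20,16,-54,0],[26,19,-54,0],[31,21,-54,0],[36,24,-54,0],[36,24,-54,0]]}}

```text
clock: 19.02
position: [0.4884, 0.1339, 0.1672]
tool_rot: [-3.141, -0.005, -2.682]
force: [-15.2, -7.3, 17.1]
grip_width: 0.021
finger_force: 38.5
```

```bash
python3 rel.py -71 -25 181
```

```text
clock 19.025 rel slot x,y [-73.2 -25.1] TCP z 167.2 rot [-3.1408 -0.0048 -2.6818] yaw rel bin -180.17 q [-0.05  0.47 -0.45  1.96  0.29  0.77  1.37] w 0.021007501049783724 ff 38.533084988594055 f(bin) [-16.9   0.2  17.1]
delta mm [1.9 1.1] 13.8
```

```bash
python3 tilt.py >/dev/null
python3 - <<'E'
import cv2
print(cv2.imread('pics/tilt.png').shape)
E
```

```text
(320, 800, 3)
```

View pics/tilt.png

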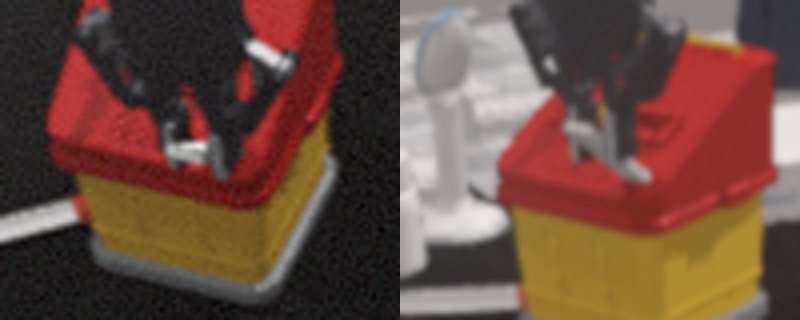

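Run:
```python
from h import *
s=monitor.observe(); y=.4625; xh=np.array([np.cos(y),np.sin(y),0]);yh=np.array([-np.sin(y),np.cos(y),0]); pv=s['position']-[0,0,.0142]
for n,off in(('scene',0),('side',400)):
    k=cam(n); u,v=proj(k,pv); a,b=int(u)-50,int(v)-50
    for ph in(11,40,64):
        c,d=np.cos(np.radians(ph)),np.sin(np.radians(ph))
        for nm,L in(('A',-.022),('B',.050)):
            q=[(proj(k,pv+xh*L*c-np.array([0,0,L*d])+w*yh)-[a,b+10])*4+[off,0] for w in(-.011,.011)]
            print(n,ph,nm,[x.round().tolist() for x in q])
print(s['force'])
sd=cv2.imread('pics/t_side.png');u,v=proj(cam('side'),pv).astype(int)
for p in((580,140),(632,174),(610,150),(640,178),(590,120)):
    print(p,sd[v-40+p[1]//4,u-50+(p[0]-400)//4])
```

```text
scene 11 A [[203.0, 188.0], [168.0, 180.0]]
scene 11 B [[250.0, 125.0], [218.0, 117.0]]
scene 40 A [[204.0, 170.0], [169.0, 162.0]]
scene 40 B [[247.0, 162.0], [215.0, 154.0]]
scene 64 A [[208.0, 155.0], [173.0, 147.0]]
scene 64 B [[239.0, 194.0], [207.0, 186.0]]
side 11 A [[592.0, 167.0], [566.0, 161.0]]
side 11 B [[664.0, 160.0], [638.0, 154.0]]
side 40 A [[597.0, 150.0], [570.0, 145.0]]
side 40 B [[655.0, 196.0], [629.0, 190.0]]
side 64 A [[604.0, 139.0], [577.0, 133.0]]
side 64 B [[640.0, 221.0], [614.0, 215.0]]
[-14.30655019  -6.73103318  15.84469142]
(580, 140) [105 107 113]
(632, 174) [130 133 140]
(610, 150) [114 112 117]
(640, 178) [140 141 154]
(590, 120) [87 88 94]
```

Run:
```python
from h import *
s=monitor.observe(); y=.4625; xh=np.array([np.cos(y),np.sin(y),0]);yh=np.array([-np.sin(y),np.cos(y),0]); S=np.array([.5427,.1891,.157]); n=-.5*xh+np.array([0,0,.866])
for nm,thr in(('scene',100),('side',105)):
    k=cam(nm); im=cv2.imread(f'pics/t_{nm}.png'); u,v=proj(k,s['position']-[0,0,.0142]).astype(int)
    m=cv2.inRange(cv2.cvtColor(im,cv2.COLOR_BGR2HSV),(0,0,thr),(179,60,255)); a,b=u-12,v-14
    sub=m[b:b+32,a:a+32]; nn,l,st,ce=cv2.connectedComponentsWithStats(sub)
    for i in range(1,nn):
        if st[i,4]>6:
            c=cv2.findContours((l==i).astype(np.uint8),0,2)[0][0]; h=cv2.approxPolyDP(cv2.convexHull(c),1,True)[:,0]+[a,b]
            print(nm,(u,v),st[i,4],h.tolist())
            for p in h:
                o,d=ray(k,*p); t=(S-o)@n/(d@n); X=o+t*d; t2=(s['position']-o)@yh/(d@yh); Y=o+t2*d-s['position']
                print('   panel rel TCP x,y,z',np.round(1000*np.array([(X-s['position'])@xh,(X-s['position'])@yh,(X-s['position'])[2]]),1),'midplane x,z',np.round([Y@xh*1000,Y[2]*1000],1))
```

```text
scene (np.int64(201), np.int64(184)) 55 [[203, 178], [201, 184], [192, 182], [193, 179]]
   panel rel TCP x,y,z [ 38.   13.6 -30.6] midplane x,z [14.  -3.9]
   panel rel TCP x,y,z [ 24.1  14.1 -38.6] midplane x,z [ -0.2 -10.8]
   panel rel TCP x,y,z [ 24.   38.3 -38.7] midplane x,z [-38.5  32.8]
   panel rel TCP x,y,z [ 30.9  38.1 -34.7] midplane x,z [-31.9  36.2]
side (np.int64(227), np.int64(178)) 126 [[219, 166], [229, 167], [238, 182], [234, 182], [220, 176], [218, 170]]
   panel rel TCP x,y,z [ 70.2  91.6 -12. ] midplane x,z [-29.1  26.1]
   panel rel TCP x,y,z [ 73.2  57.3 -10.3] midplane x,z [ 8.2 14.5]
   panel rel TCP x,y,z [ 34.9  -5.2 -32.4] midplane x,z [ 41.1 -35. ]
   panel rel TCP x,y,z [ 32.4   6.5 -33.8] midplane x,z [ 24.8 -30.5]
   panel rel TCP x,y,z [ 40.9  63.1 -28.9] midplane x,z [-27.6  -0.3]
   panel rel TCP x,y,z [ 57.4  84.5 -19.4] midplane x,z [-33.6  16.9]
```

Request:
{"api": "move_arm", "payload": {"moves": [[-5,-3,15,0],[-5,-3,35,0],[5,15,40,0],[14,34,40,0],[14,34,40,0],[14,34,40,0]]}}

```text
clock: 19.88
position: [0.5037, 0.1688, 0.2069]
tool_rot: [-3.142, -0.001, -2.681]
force: [-0.4, -1.0, -0.3]
grip_width: 0.0211
finger_force: 36.8
```

```bash
python3 rel.py -44.7 0 194.4
```

```text
clock 19.875 rel slot x,y [-43.9  -0.7] TCP z 206.9 rot [-3.1416e+00 -9.0000e-04 -2.6812e+00] yaw rel bin -180.13 q [-0.08  0.45 -0.47  1.87  0.26  0.88  1.35] w 0.021114585989766798 ff 36.83826148509979 f(bin) [-0.9 -0.7 -0.3]
delta mm [-1.   0.3] -12.5
```

Run:
```python
from h import *
s=monitor.observe(); y=.4625; xh=np.array([np.cos(y),np.sin(y),0]);yh=np.array([-np.sin(y),np.cos(y),0]); P=s['position']
for nm in('scene','side'):
    k=cam(nm); im=grab_frame(nm); cv2.imwrite(f'pics/u_{nm}.png',im); u,v=proj(k,P+.035*xh-[0,0,.031]).astype(int)
    h=cv2.cvtColor(im,cv2.COLOR_BGR2HSV); m=cv2.inRange(h,(0,0,85),(179,85,255)); a,b=u-30,v-26
    sub=m[b:b+44,a:a+44]; nn,l,st,ce=cv2.connectedComponentsWithStats(sub)
    print(nm,'exp tip',(u,v))
    for i in range(1,nn):
        if st[i,4]>6:
            c=cv2.findContours((l==i).astype(np.uint8),0,2)[0][0]; hh=cv2.approxPolyDP(cv2.convexHull(c),1,True)[:,0]+[a,b]
            print(st[i,4])
            for p in hh:
                o,d=ray(k,*p); q=[]
                for w in(-.011,.011):
                    t=(P+w*yh-o)@yh/(d@yh); X=o+t*d-P; q+= [(X@xh*1000).round(1),(X[2]*1000).round(1)]
                print('  ',p,'y-11:',q[:2],'y+11:',q[2:])
```

```text
scene exp tip (np.int64(201), np.int64(158))
34
   [206 132] y-11: [np.float64(57.7), np.float64(37.6)] y+11: [np.float64(99.1), np.float64(0.3)]
   [214 133] y-11: [np.float64(98.8), np.float64(2.8)] y+11: [np.float64(142.4), np.float64(-36.4)]
   [214 138] y-11: [np.float64(95.4), np.float64(-10.6)] y+11: [np.float64(138.8), np.float64(-50.5)]
75
   [185 154] y-11: [np.float64(-52.8), np.float64(61.7)] y+11: [np.float64(-17.3), np.float64(25.6)]
   [196 155] y-11: [np.float64(-6.7), np.float64(19.4)] y+11: [np.float64(31.3), np.float64(-18.9)]
   [198 157] y-11: [np.float64(0.9), np.float64(6.7)] y+11: [np.float64(39.3), np.float64(-32.3)]
   [199 162] y-11: [np.float64(1.7), np.float64(-10.0)] y+11: [np.float64(40.2), np.float64(-49.9)]
   [187 162] y-11: [np.float64(-50.9), np.float64(36.3)] y+11: [np.float64(-15.3), np.float64(-1.1)]
   [185 159] y-11: [np.float64(-56.7), np.float64(50.3)] y+11: [np.float64(-21.4), np.float64(13.7)]
side exp tip (np.int64(235), np.int64(162))
552
   [205 136] y-11: [np.float64(-86.2), np.float64(65.4)] y+11: [np.float64(-63.7), np.float64(58.8)]
[... 201 characters left out ...]

   [205 171] y-11: [np.float64(-94.9), np.float64(-19.5)] y+11: [np.float64(-72.6), np.float64(-28.7)]
7
   [230 140] y-11: [np.float64(3.5), np.float64(38.8)] y+11: [np.float64(28.8), np.float64(31.4)]
   [231 137] y-11: [np.float64(8.0), np.float64(45.8)] y+11: [np.float64(33.4), np.float64(38.6)]
72
   [248 136] y-11: [np.float64(78.1), np.float64(35.7)] y+11: [np.float64(105.6), np.float64(28.2)]
   [248 146] y-11: [np.float64(76.6), np.float64(8.4)] y+11: [np.float64(104.0), np.float64(0.1)]
   [239 143] y-11: [np.float64(39.0), np.float64(24.1)] y+11: [np.float64(65.3), np.float64(16.2)]
   [244 136] y-11: [np.float64(61.0), np.float64(38.8)] y+11: [np.float64(88.0), np.float64(31.4)]
```

Request:
{"api": "move_arm", "payload": {"moves": [[-1,0,-6,0],[-1,0,-12,0],[-1,0,-12,0],[2,1,-14,0],[4,3,-16,0],[7,4,-19,0],[7,4,-19,0],[7,4,-19,0]]}}

```text
clock: 20.98
position: [0.5109, 0.173, 0.1883]
tool_rot: [-3.142, -0.0, -2.681]
force: [-0.0, -0.5, 0.5]
grip_width: 0.0207
finger_force: 36.8
```

```bash
python3 rel.py -36 0 187.6
```

```text
clock 20.975 rel slot x,y [-35.6  -0.3] TCP z 188.3 rot [-3.1416e+00 -1.0000e-04 -2.6814e+00] yaw rel bin -180.15 q [-0.1   0.49 -0.46  1.87  0.28  0.85  1.34] w 0.02070124066220932 ff 36.83986008167267 f(bin) [-0.2 -0.4  0.5]
delta mm [-0.5  0.1] -0.7
```

Request:
{"api": "move_arm", "payload": {"moves": [[1,0.5,-1,0],[2,1,-2,0],[3,1.5,-3,0],[4,2,-4,0],[4,2,-4,0],[4,2,-4,0]]}}

```text
clock: 21.72
position: [0.515, 0.175, 0.1843]
tool_rot: [3.142, 0.0, -2.681]
force: [0.1, 0.1, -0.1]
grip_width: 0.0207
finger_force: 36.8
```

Request:
{"api": "move_arm", "payload": {"moves": [[1.5,0.7,-1.2,0],[3,1.4,-2.5,0],[4.5,2.2,-3.8,0],[6,3,-5,0],[6,3,-5,0]]}}

```text
clock: 22.35
position: [0.521, 0.178, 0.1791]
tool_rot: [3.142, -0.0, -2.681]
force: [-1.2, -0.3, 0.5]
grip_width: 0.0209
finger_force: 36.8
```

```bash
python3 rel.py
```

```text
clock 22.35 rel slot x,y [-24.4  -0.2] TCP z 179.1 rot [ 3.1415e+00 -2.0000e-04 -2.6814e+00] yaw rel bin -180.14 q [-0.11  0.52 -0.45  1.84  0.29  0.84  1.33] w 0.02085996057005564 ff 36.83960974216461 f(bin) [-1.2  0.3  0.5]
```

Request:
{"api": "move_arm", "payload": {"moves": [[2.1,1.1,3.4,0],[4.8,2.4,7.4,0],[8.4,4.2,11,0],[12,6,13.4,0],[12,6,13.4,0]]}}

```text
clock: 22.98
position: [0.5334, 0.1842, 0.193]
tool_rot: [3.142, 0.001, -2.681]
force: [-3.2, -1.5, -1.0]
grip_width: 0.0208
finger_force: 30.6
```

```bash
python3 rel.py -3.5 0 194.5
```

```text
clock 22.975 rel slot x,y [-10.5  -0.2] TCP z 193.0 rot [ 3.1416e+00  7.0000e-04 -2.6814e+00] yaw rel bin -180.15 q [-0.11  0.52 -0.45  1.8   0.28  0.89  1.34] w 0.020776163952460756 ff 30.580803751945496 f(bin) [-3.5  0.  -1. ]
delta mm [6.2 3.3] 1.5
```

Request:
{"api": "move_arm", "payload": {"moves": [[2,1,1,0],[4,2,1,0],[6,3,1,0],[7,3.5,0,0],[7,3.5,0,0]]}}

```text
clock: 23.6
position: [0.5399, 0.1874, 0.1927]
tool_rot: [-3.142, -0.0, -2.681]
force: [-3.9, -2.4, -1.2]
grip_width: 0.0213
finger_force: 27.8
```

Request:
{"api": "move_arm", "payload": {"moves": [[0.3,0.2,-2,0],[0.6,0.3,-4,0],[0.9,0.5,-6,0],[1.2,0.6,-8,0],[1.2,0.6,-8,0]]}}

```text
clock: 24.22
position: [0.5415, 0.1883, 0.1847]
tool_rot: [3.142, 0.001, -2.681]
force: [0.1, 0.6, 0.2]
grip_width: 0.0209
finger_force: 27.5
```

```bash
python3 rel.py
```

```text
clock 24.225 rel slot x,y [-1.5 -0.2] TCP z 184.7 rot [ 3.1415e+00  6.0000e-04 -2.6814e+00] yaw rel bin -180.14 q [-0.12  0.54 -0.45  1.78  0.29  0.88  1.33] w 0.020929384661091156 ff 27.459703981876373 f(bin) [0.4 0.5 0.2]
```

Request:
{"api": "move_arm", "payload": {"moves": [[0,0,0,0],[0,0,0,0],[0,0,0,0],[0,0,0,0],[0,0,0,0],[0,0,0,0]], "gripper": 0.4}}

```text
clock: 24.98
position: [0.5412, 0.1881, 0.1847]
tool_rot: [3.142, 0.0, -2.681]
force: [-0.5, 0.7, -0.0]
grip_width: 0.0342
finger_force: 0.0
```

Request:
{"api": "move_arm", "payload": {"moves": [[0,0,20,0],[0,0,50,0],[20,10,90,0],[30,15,100,0],[30,15,100,0],[30,15,100,0]]}}

```text
clock: 25.72
position: [0.5705, 0.2027, 0.2838]
tool_rot: [-3.142, -0.001, -2.681]
force: [0.0, 0.1, -0.1]
grip_width: 0.034
finger_force: 0.0
```

Run:
```python
from h import *
s=monitor.observe(); im=grab_frame('wrist'); sd=grab_frame('side'); sc=grab_frame('scene'); 
import pickle
pickle.dump(s,open('w10.pkl','wb'));cv2.imwrite('pics/w10.png',im); cv2.imwrite('pics/s10.png',sd); cv2.imwrite('pics/sc10.png',sc)
S=np.array([.5427,.1891,.157]); print(s['clock'],s['position'])
for n,i in(('wrist',im),('side',sd),('scene',sc)):
    k=cam(n,s); u,v=proj(k,S).astype(int); h=cv2.cvtColor(i,cv2.COLOR_BGR2HSV); r=30 if n=='wrist' else 14
    sub=h[max(v-r,0):v+r,max(u-r,0):u+r]; m=cv2.inRange(sub,(0,0,110),(179,80,255)); print(n,(u,v),'white px near slot',m.sum()//255, 'slot px hsv',h[v-1:v+2,u-1:u+2].reshape(-1,3).mean(0) if 0<v<419 else None)
```

```text
25.725 [0.57050839 0.20272545 0.28379861]
wrist (np.int64(279), np.int64(169)) white px near slot 240 slot px hsv [ 36.55555556  14.         152.11111111]
side (np.int64(237), np.int64(168)) white px near slot 0 slot px hsv [  1.         167.11111111 126.88888889]
scene (np.int64(203), np.int64(161)) white px near slot 0 slot px hsv [ 17.22222222 172.66666667 119.        ]
```

Run:
```python
from h import *
import pickle
s=pickle.load(open('w10.pkl','rb')); im=cv2.imread('pics/w10.png'); k=cam('wrist',s); h=cv2.cvtColor(im,cv2.COLOR_BGR2HSV)
m=cv2.inRange(h,(0,0,90),(179,80,255))[130:215,230:330]; nn,l,st,ce=cv2.connectedComponentsWithStats(m)
for i in range(1,nn):
    if st[i,4]>8: print(st[i]+[230,130,0,0,0],ce[i]+[230,130])
y=.4625; xh=np.array([np.cos(y),np.sin(y),0]);yh=np.array([-np.sin(y),np.cos(y),0]); S=np.array([.5427,.1891,.157])
for a in(-4.76,4.76):
    for b in(-15,15): print((a,b),proj(k,S+a/1000*xh+b/1000*yh+[0,0,a*.577/1000]).round(1))
for r in range(158,182,2): print(r,' '.join('%3d/%3d'%(h[r,c,1],h[r,c,2]) for c in range(252,310,5)))
```

```text
[277 161  23  12 248] [287.83467742 166.50403226]
(-4.76, -15) [258.9 162.2]
(-4.76, 15) [300.6 162.1]
(4.76, -15) [258.7 176.5]
(4.76, 15) [300.8 176.4]
158 225/170 236/205 224/150 236/199 231/183 226/150 233/201 235/164 236/192 241/204 239/170 233/198
160 243/167 231/177 213/103 234/110 217/108 228/102 119/137 108/128 118/136 117/133 233/163 232/178
162 232/168 228/167 160/ 62 169/ 62 159/ 61 147/ 64  14/165  36/162  11/158  13/159 239/160 235/168
164 240/168 223/169 156/ 54 142/ 54 144/ 55 102/ 65  11/169  16/179  12/166  13/159 233/159 235/166
166 234/169 232/167 137/ 56 156/ 54 141/ 56  72/ 71  11/168  21/184  11/167  19/151 231/158 233/161
168 231/169 238/167 161/ 54 148/ 57 146/ 56  52/ 78  14/166  45/180  11/167  14/141 233/159 226/166
170 234/168 237/167 162/ 55 148/ 57 162/ 55  38/ 94  12/168  15/193  11/165  20/128 228/159 226/169
172 232/169 232/168 199/ 95 205/ 92 197/ 93  80/130  50/167  46/188  46/166  91/126 234/160 235/168
174 231/161 232/167 235/154 230/164 237/155 210/165 190/157 185/168 187/157 215/159 223/159 229/166
176 244/212 236/214 236/211 242/213 232/212 235/213 237/193 237/213 238/212 235/193 242/211 234/206
178 228/215 235/214 238/213 239/211 237/213 232/211 246/196 232/212 232/211 232/208 242/208 232/201
180 230/207 234/210 226/213 234/204 231/212 232/212 233/211 235/212 230/211 236/212 236/211 235/212
```

Request:
{"api": "move_arm", "payload": {"moves": [[-8,16,0,0],[-8,16,0,0],[-8,16,0,0]]}}

```text
clock: 26.25
position: [0.5631, 0.2192, 0.2847]
tool_rot: [-3.141, -0.0, -2.681]
force: [0.8, -0.6, -0.1]
grip_width: 0.0344
finger_force: 0.0
```

```bash
python3 - <<'E'
from h import *
import pickle
s2=monitor.observe(); im2=grab_frame('wrist'); cv2.imwrite('pics/w11.png',im2)
s1=pickle.load(open('w10.pkl','rb')); im1=cv2.imread('pics/w10.png')
y=.4625; xh=np.array([np.cos(y),np.sin(y),0]);yh=np.array([-np.sin(y),np.cos(y),0]); S=np.array([.5427,.1891,.157]); E=[]
for s,im in((s1,im1),(s2,im2)):
    k=cam('wrist',s); u,v=proj(k,S).round().astype(int); h=cv2.cvtColor(im,cv2.COLOR_BGR2HSV)
    row=h[v-4:v+1].mean(0); w=[c for c in range(u-35,u+35) if row[c,2]>85 and row[c,1]<80]; d=[c for c in range(u-35,u+35) if row[c,2]<80]
    print((u,v),'white cols',w[0],w[-1],'dark',(d[0],d[-1]) if d else None); E.append((k,w,v,d))
for j in(0,-1):
    X,r=tri([ray(k,w[j]+(0 if j else -.5),v-2) for k,w,v,d in E]); print('edge',j,np.round([(X-S)@xh*1000,(X-S)@yh*1000,X[2]*1000],1),np.round(r,2))
print(s2['position'])
E
python3 rel.py -7.5 57 186
```

```text
(np.int64(280), np.int64(169)) white cols 278 298 dark (261, 299)
(np.int64(255), np.int64(168)) white cols 262 275 dark (238, 261)
edge 0 [17.3 -3.2 10.7] [0.02 0.02]
edge -1 [  1.7  14.2 132.2] [0.1 0.1]
[0.56307185 0.21924411 0.28467344]
clock 26.3 rel slot x,y [31.7 17.6] TCP z 284.7 rot [-3.1414 -0.     -2.6814] yaw rel bin -180.14 q [-0.14  0.48 -0.47  1.59  0.24  1.12  1.36] w 0.03441392225173407 ff 0.0 f(bin) [-0.6  0.1 -0.3]
delta mm [-52.7  17.8] -98.7
```

The cassette edge triangulates to z ≈ 11 mm, so it is on the bin floor. Next I'll close the shutter.

Request:
{"api": "move_arm", "payload": {"moves": [[-25,9,0,0],[-53,18,-20,0],[-53,18,-50,0],[-53,18,-75,0],[-53,18,-90,0],[-53,18,-99,0],[-53,18,-99,0],[-53,18,-99,0]]}}

```text
clock: 27.3
position: [0.5105, 0.2372, 0.1864]
tool_rot: [-3.142, 0.001, -2.682]
force: [1.2, -0.5, -0.6]
grip_width: 0.0341
finger_force: 0.0
```

Request:
{"api": "move_arm", "payload": {"moves": [[0,0,0,0],[0,0,0,0],[0,0,0,0],[0,0,0,0]], "gripper": 0}}

```text
clock: 27.8
position: [0.511, 0.2361, 0.1863]
tool_rot: [-3.14, 0.001, -2.682]
force: [2.3, -6.6, 5.9]
grip_width: 0.0087
finger_force: 22.7
```

```bash
python3 rel.py -7.5 16 187
```

```text
clock 27.8 rel slot x,y [-7.4 56.2] TCP z 186.3 rot [-3.1400e+00  7.0000e-04 -2.6824e+00] yaw rel bin -180.2 q [-0.21  0.53 -0.46  1.81  0.3   0.88  1.22] w 0.00873613581838133 ff 22.71118015050888 f(bin) [-0.9 -6.9  5.9]
delta mm [ 17.9 -36. ] 0.7
```

Request:
{"api": "move_arm", "payload": {"moves": [[3,-6,0,0],[6,-12,0,0],[9,-18,0,0],[12,-24,0,0],[15,-30,0,0],[17,-34,0,0],[18,-36,0,0],[18.6,-37.4,0,0],[18.6,-37.4,0,0]]}}

```text
clock: 28.92
position: [0.529, 0.1996, 0.1863]
tool_rot: [-3.141, 0.001, -2.682]
force: [-1.5, -0.4, 6.4]
grip_width: 0.0087
finger_force: 22.8
```

```bash
python3 rel.py -7.5 14 187
```

```text
clock 28.925 rel slot x,y [-7.6 15.5] TCP z 186.3 rot [-3.1415e+00  7.0000e-04 -2.6816e+00] yaw rel bin -180.16 q [-0.14  0.53 -0.46  1.8   0.29  0.88  1.3 ] w 0.008659347119401598 ff 22.848080098628998 f(bin) [-1.5  0.3  6.4]
delta mm [ 0.7 -1.3] 0.7
```

Travel so far is 40.7 mm with no stop felt, so I'll push on gently until it meets the closed stop.

Request:
{"api": "move_arm", "payload": {"moves": [[0.3,-0.6,0,0],[0.6,-1.2,0,0],[0.9,-1.8,0,0],[1.1,-2.2,0,0],[1.1,-2.2,0,0]]}}

```text
clock: 29.55
position: [0.5298, 0.1982, 0.1863]
tool_rot: [3.141, 0.001, -2.681]
force: [-3.1, 2.7, 6.7]
grip_width: 0.0086
finger_force: 22.9
```

```bash
python3 rel.py
```

```text
clock 29.55 rel slot x,y [-7.5 13.9] TCP z 186.3 rot [ 3.1408e+00  8.0000e-04 -2.6809e+00] yaw rel bin -180.12 q [-0.13  0.53 -0.46  1.8   0.29  0.88  1.31] w 0.008615515609750494 ff 22.896990180015564 f(bin) [-1.6  3.8  6.7]
```

Request:
{"api": "move_arm", "payload": {"moves": [[0.4,-0.8,0,0],[0.7,-1.4,0,0],[0.7,-1.4,0,0]]}}

```text
clock: 29.92
position: [0.5299, 0.198, 0.1863]
tool_rot: [3.139, 0.001, -2.68]
force: [-8.2, 8.4, 7.2]
grip_width: 0.0085
finger_force: 23.0
```

```bash
python3 rel.py
```

```text
clock 29.925 rel slot x,y [-7.5 13.7] TCP z 186.3 rot [ 3.1393e+00  7.0000e-04 -2.6800e+00] yaw rel bin -180.06 q [-0.13  0.53 -0.46  1.8   0.29  0.88  1.31] w 0.008465406420224416 ff 22.998130917549133 f(bin) [-3.6 11.1  7.2]
```

Request:
{"api": "move_arm", "payload": {"moves": [[0,0,0,0],[0,0,0,0],[0,0,0,0],[0,0,30,0],[0,0,70,0],[20,-10,105,0],[30,-20,105,0],[30,-20,105,0],[30,-20,105,0]], "gripper": 0.3}}

```text
clock: 31.05
position: [0.5598, 0.1763, 0.2897]
tool_rot: [3.141, -0.002, -2.681]
force: [-0.1, 0.9, 1.7]
grip_width: 0.0259
finger_force: 0.0
```

Run:
```python
from h import *
s=monitor.observe(); im=grab_frame('wrist'); cv2.imwrite('pics/w12.png',im); sc=grab_frame('scene'); cv2.imwrite('pics/sc12.png',sc)
k=cam('wrist',s); y=.4625; xh=np.array([np.cos(y),np.sin(y),0]);yh=np.array([-np.sin(y),np.cos(y),0]); S=np.array([.5427,.1891,.157]); h=cv2.cvtColor(im,cv2.COLOR_BGR2HSV)
n=-.5*xh+np.array([0,0,.866]); print(s['clock'],s['position'],'tool pitch ok')
# yellow extent along bin y on the plate top plane, middle line of slot and slightly downslope
for off in(0,-3,-6):
    o=[]
    for b in np.arange(-30,45,.5):
        u,v=proj(k,S+b/1000*yh+.003*n+off/1000*(.866*xh+[0,0,.5])).round().astype(int)
        if 0<=v<420 and 0<=u<560 and 18<h[v,u,0]<36 and h[v,u,1]>110 and h[v,u,2]>70: o.append(b)
    print(off,'yellow from',min(o) if o else None,'to',max(o) if o else None,len(o))
# bystanders: scene difference vs start
a=cv2.imread('pics/scene0.png')
for nm,(u,v) in dict(bottle=(288,208),cup=(327,245),timer=(288,339),blue=(222,282),turq=(284,283),green=(282,181),pouch=(159,237)).items():
    d=cv2.absdiff(a[v-14:v+14,u-14:u+14],sc[v-14:v+14,u-14:u+14]); print(nm,(d.max(2)>50).sum())
```

```text
31.05 [0.55978071 0.17631716 0.2896715 ] tool pitch ok
0 yellow from -19.5 to 23.0 86
-3 yellow from -19.5 to 23.0 86
-6 yellow from -19.5 to 23.0 86
bottle 0
cup 0
timer 0
blue 104
turq 0
green 0
pouch 0
```

Run:
```python
from h import *
for f in('scene0','sc10','sc12'):
    h=cv2.cvtColor(cv2.imread(f'pics/{f}.png'),cv2.COLOR_BGR2HSV); m=cv2.inRange(h[262:302,195:250],(105,120,60),(130,255,255)); p=np.argwhere(m); print(f,len(p),p.mean(0)+[262,195] if len(p) else None, h[262:302,195:250,2].mean())
```

```text
scene0 268 [281.37686567 222.07835821] 50.525
sc10 273 [281.25274725 221.73260073] 54.985
sc12 274 [281.25912409 221.83211679] 55.74090909090909
```

Nothing around the bin has moved: the blue look-alike is where it was, and that difference was only shading. I'm handing in.

```bash
python3 -c "
from workcell import bot
print(bot.job_done())"
```

```text
the job is handed in; nothing more can be done
None
```

The white cassette is on the floor of the bin, the shutter is closed against its stop, the dropper bottle, sample cup and timer did not move, and the job was handed in at about 31 s.

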